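# Index the sample slide one notch into the light gate

### The job

Bring the next vial into the light gate: loosen the lock screw of the sample slide, pull up the red index knob, shift the carriage one notch towards the gate and let the plunger drop fully home in that notch, without forcing the carriage on once it has caught. Then tighten the lock screw again down to its stop. Keep the three vials standing in their nests and do not knock over the beaker of rinse water.

Things in the scene. Friction and masses are not known exactly. Their poses are not given: they have to be found in the camera images.
- carriage (a joint): travel of the aluminium carriage (64 x 300 mm plate, top 42 mm above the worktop) in m; grows towards the gate, along +y of the points. Starts at 0, plunger in a notch. The next notch towards the gate is in a brass block clamped on the dark index bar, set anywhere from +0.040 to +0.050; one more lies behind at -0.045. Ends at -0.050 and +0.060. Slides with 2 N unlocked, 5 N with the pin rubbing on the bar
- index_knob (a joint): lift of the red index knob in m: 0 = pin fully down in a notch; drawn straight up against a spring (8 N at 0, 14 N at the end, 0.014). The 8 mm pin, in an 11 mm notch, is free from 0.011 up. Let go between, it rubs along the top of the index bar (0.011) and snaps down by itself when the carriage brings it over a notch, whose wall stops the carriage hard: press on it with under 40 N
- lock_screw (a joint): turn of the black lock screw in rad: 0 = tight (hard stop); grows as it is loosened, anticlockwise seen from above, to its end at 1.4. Starts at 0 to 0.15. Clear of the rail from 0.8; call it loosened from 1.1 up and tight below 0.2. Tight, it holds the carriage against 25 N. Needs about 0.2 N m and stays where it is left
- knob_grip (a point): middle of the red knob's grip: mushroom shape, 32 mm across, from 17 mm below this point to 9 mm above; 77 mm above the worktop when down; 44 mm from the rail's middle, on the robot's side. At the start 63 mm short of the face of the gate's hood, after one notch 13 to 23 mm: too near to be held that far, so let it go 12 mm on (pin well past its notch) and push on by the post
- screw_grip (a point): middle of the lock screw's bar grip, on its upright axis, 76 mm above the worktop: black bar 48 mm long, 12 mm thick, 16 mm high, on the rail's middle line, 62 mm behind the knob along the slide. Its y axis lies along the bar and turns with it (along the slide at joint value 0.65); z up
- post_grip (a point): on the axis of the black upright push post at the carriage's rear end, 60 mm behind the lock screw: round, 26 mm across, straight from 60 to 98 mm above the worktop, top at 102 mm; this point is at 82 mm. Its +y points along the rail towards the gate, z up
- gate (a point): point on the rail's middle line midway between the two legs of the white light gate, 74 mm above the worktop; fixed, like the rail. The hood over it reaches 30 mm each way along the slide, 62 mm towards the robot and 117 mm away from it, from 110 to 202 mm above the worktop. Axes as post_grip
- vial_red_mid (a point): middle of the red sample vial with a black cap, 25 mm across, 56 mm tall, standing loose in an 8 mm deep nest of the carriage, 46 mm above the worktop; z is its axis
- vial_violet_mid (a point): middle of the violet sample vial with a black cap, 25 mm across, 56 mm tall, standing loose in an 8 mm deep nest of the carriage, 46 mm above the worktop; z is its axis
- vial_blue_mid (a point): middle of the blue sample vial with a black cap, 25 mm across, 56 mm tall, standing loose in an 8 mm deep nest of the carriage, 46 mm above the worktop; z is its axis
- beaker_mid (a point): bystander: loose 100 ml beaker holding rinse water, 61 mm across, 81 mm tall, standing on the worktop beyond the rear end of the slide; this point is on its axis, 40 mm above the worktop; z is its axis

How it is judged (in metres and radians):
On the way, in this order (a step that is already met when the one before it is completed fails the run):
1. the lock screw is loosened (value of joint lock_screw above 1 rad), for 0.1 s.
2. the index knob is pulled up until the plunger is out of its notch (value of joint index_knob above 0.0095 m), for 0.1 s.
3. the carriage is one notch nearer the gate with the plunger fully down in that notch (value of joint carriage between 0.037 and 0.053 m and value of joint index_knob below 0.002 m), for 0.3 s.
At the end, for the whole second after the job is handed in: the carriage stands one notch nearer the gate than at the start (37 to 53 mm of travel, wherever the notch is), the plunger fully down in the notch (within 2 mm), the lock screw tight again (below 0.25 rad), the three vials upright in their nests (all of step 3 and value of joint lock_screw below 0.25 rad and angle between each of vial_red_mid, vial_violet_mid, vial_blue_mid's own z axis and vertical below 0.15 rad); the robot touches nothing.
It fails at once if the carriage is forced hard against the plunger in the notch (contact force between notch_block_c1 and carriage above 45 N).
It fails at once if the red vial is tipped or taken from its nest (angle between vial_red_mid's own z axis and vertical above 0.35 rad or height (world z) of vial_red_mid above 0.09 m or height (world z) of vial_red_mid below 0.06 m).
It fails at once if the violet vial is tipped or taken from its nest (angle between vial_violet_mid's own z axis and vertical above 0.35 rad or height (world z) of vial_violet_mid above 0.09 m or height (world z) of vial_violet_mid below 0.06 m).
It fails at once if the blue vial is tipped or taken from its nest (angle between vial_blue_mid's own z axis and vertical above 0.35 rad or height (world z) of vial_blue_mid above 0.09 m or height (world z) of vial_blue_mid below 0.06 m).
It fails at once if the beaker of rinse water is knocked over (angle between beaker_mid's own z axis and vertical above 0.5 rad).
It also fails if it takes over 56 s, if anything falls off the work surface, if the arm or the gripper's body presses on something with over 40 N, if the wrist force passes 120 N, or if a joint passes its speed limit or range.

### The arm

A 6-joint arm with a two-finger parallel gripper is mounted at the origin on a cart in front of the work surface, level with it; the furniture and walls round the work are solid. World frame = base frame: x ahead of the robot, y to its left, z up, the work surface at z = 0. Lengths are in mm, angles in rad, forces in N, time in s.
With the tool pointing down it reaches from about 400 to 925 mm from the base axis. Payload 12.5 kg.
Tool frame: the origin (TCP) lies on the front face of the gripper's body, between the roots of the fingers; the fingertips stand 78 mm ahead of it and the grasp point (between the pads) lies 59 mm ahead of it (env.nose_length is the distance from the TCP to the fingertips, in mm); z points along the fingers, y is the line along which they close (so a half turn about z gives the same grasp; the last joint's range is limited). The gripper opens to 95 mm and grips with 3 to 60 N. Pads are 20 mm wide; open, the fingers measure 119 mm over their backs; the gripper's body (75 mm by 180 mm) begins 59 mm behind the grasp point.
Start: joints at [-1.361, 0.491, 1.559, -0, 1.092, -0.106], TCP at [194.132, -594.096, 292.261] pointing down, gripper open.
Joint ranges: [-3.1, 3.1], [-0.84, 2.19], [0.05, 2.79], [-1.13, 4.28], [0.06, 2.93], [-2.69, 2.69]. Speed limits (rad/s): [2.22, 2.22, 2.79, 3.14, 3.14, 3.14].

### API

Orientations are given as [roll, pitch, yaw] about the fixed x, y, z axes, in that order (R = Rz(yaw) Ry(pitch) Rx(roll)).
In Python, from cell import env gives the robot as it stands.
- The arm moves only by the tool jog_arm, never from a script. Its argument "motion" is a list of rows, each a list of 7 numbers: the turn, a rotation vector about the tool's x, y, z in degrees, then the shift along the tool's x, y, z in mm, then the finger opening in mm, from 0 to 95.1. In form: [[wx, wy, wz, x, y, z, hand], ...]. A call has 1 to 10 rows; each row shifts and turns the commanded pose from where the row before left it, along the tool's axes as they then stand; what a row does not reach is not made up. A row lasts 1/8 s, in which the tool goes at most 62.5 mm and 10.7 degrees, less where a joint would pass 70% of its speed; a pose out of reach is approached as far as the arm can. A call is refused whole if a number of a shift passes 62.5 or a number of a turn 10.7, either way. A call with a gripper value outside its range is refused whole. The fingers move at their own pace and stop on an object; the grip force is fixed at half the most. Time passes only in rows, so rows that do not move let the fingers close. It gives the time, the measured TCP pose, the force, the opening and the grip force at its end, in the units of the state.
- env.state(): the state, without advancing time (a new reading comes with each control period).
- env.read_camera(name): name is "scene" or "top"; returns a dict with "color" (420x560x3 uint8, red, green, blue), "z_map" (420x560 float32, mm along the optical axis (not along the pixel's ray), 0 where there is no reading), "camera_matrix" (3x3 intrinsics, pixels), "world_to_cam" (4x4, takes a point from world to camera coordinates). Camera axes: x right, y up, looking along -z (the intrinsics and any distortion apply to the point x, -y, -z); pixel columns grow to the right and rows downward; lengths in mm; the calibration is good to about 2 mm. A picture is of the moment at which its call begins.
- env.job_done(): hands the job in; it is judged then, once.
Trained networks look in the newest picture that a camera, given by its name, has taken for a name from the list of things; names that differ only in an ending like _2 or _b are one class to them, and where a whole thing is asked for, a point or a joint stands for the part that bears it (a point fixed in the world has none). Each returns a list of dicts, best first, with "score" (0 to 1); they miss things now and then, are a little off and sometimes report something else, mostly with a low value. They report only what shows in the picture. A call takes as long as a camera call.
- env.recognise(camera, thing): "location" ([column, row] in pixels, amid what is visible of it).
The state is a dict: "t": time; "joints": joint angles; "qvel": joint speeds; "tau": joint torques, N m; "eef_pos": TCP position; "tcp_rot": TCP orientation; "ft_force": force on the tool from outside, world axes, zero at the start; "moment": the same for the moment, N m; "opening": opening from 0.0 (shut) to 1.0 (fully open); "grip_force": force on a finger pad.
Only numpy, scipy, OpenCV 4.12 (cv2) and the standard library are available. Lean on these libraries where they do the work, as an engineer would, in place of code of your own. Each camera call takes 0.05 s, during which the arm holds its last target. There are 200 camera calls.

## Working session

There is one attempt and no reset: what is moved stays moved. The work goes in short steps, Python scripts to look and compute and a tool call to move; the robot and the scene stay as the last step left them, time stands still between calls to the robot, and variables do not carry over. Pictures are saved under pics/ and viewed, at most 10 in all, crops included, and the job is handed in when it is done.

Besides the shell and the picture viewer there is one more tool, called by a JSON object that holds its "fn" and its "kwargs", one argument or row to a line. jog_arm: Moves the arm, as the interface text tells. Its arguments: {"type":"object","properties":{"motion":{"type":"array"}},"required":["motion"]}

```bash
mkdir -p pics; ls
cat > h.py <<'E'
import numpy as np, cv2
from cell import env
def cam(n):
    return env.read_camera(n)
def px2w(c,u,v,z=None):
    """ray through pixel; intersect with height z, or use the z_map"""
    K=np.array(c["camera_matrix"]);W=np.linalg.inv(np.array(c["world_to_cam"]))
    d=np.linalg.inv(K)@[u,v,1]; d=np.array([d[0],-d[1],-d[2]])
    if z is None:
        p=d*c["z_map"][int(round(v)),int(round(u))]
        return (W@[*p,1])[:3]
    o=W[:3,3]; r=W[:3,:3]@d
    return o+r*(z-o[2])/r[2]
def cloud(c):
    K=np.array(c["camera_matrix"]);W=np.linalg.inv(np.array(c["world_to_cam"]))
    v,u=np.mgrid[:420,:560]; d=np.linalg.inv(K)@np.stack([u.ravel(),v.ravel(),np.ones(u.size)])
    zz=c["z_map"].ravel(); p=np.stack([d[0],-d[1],-d[2]])*zz
    return (W[:3,:3]@p+W[:3,3:]).T.reshape(420,560,3)
E
python3 - <<'E'
from h import *
print(env.state())
for n in("scene","top"):
    c=cam(n); cv2.imwrite(f"pics/{n}0.png",c["color"][...,::-1]); 
    print(n,np.array(c["camera_matrix"]).round(1).tolist(),np.array(c["world_to_cam"]).round(3).tolist())
    for t,z in(("index_knob",86),("knob_grip",86),("lock_screw",84),("screw_grip",84),("post_grip",102),("vial_red_mid",74),("vial_violet_mid",74),("vial_blue_mid",74),("beaker_mid",81),("gate",202)):
        try:
            for r in env.recognise(n,t)[:2]:
                u,v=r["location"]; print(t,round(r["score"],2),round(u),round(v),px2w(c,u,v).round(),px2w(c,u,v,z).round())
        except Exception as e: print(t,e)
E
```

```text
pics
{'t': 0.0, 'joints': array([-1.36060250e+00,  4.91530050e-01,  1.55945693e+00, -2.81532959e-05,
        1.09172262e+00, -1.05556658e-01]), 'qvel': array([-0.0012898 , -0.00027581,  0.00018014,  0.00069394,  0.00174034,
        0.00058341]), 'tau': array([ 9.54511706e-04, -6.12640285e+01, -2.58178854e+01,  6.92378869e-02,
        4.82811104e-02, -1.16517635e-04]), 'eef_pos': array([ 194.08852516, -593.92237491,  291.67746489]), 'tcp_rot': array([-3.14047929e+00, -9.28518219e-05,  3.15763425e-01]), 'ft_force': array([ 0.01746913, -0.23183457, -0.2379131 ]), 'moment': array([ 0.0126415 , -0.00290458, -0.03973774]), 'grip_force': 0.0, 'opening': 1.0015980564442752}
scene [[532.0, 0.0, 271.7], [0.0, 532.0, 209.6], [0.0, 0.0, 1.0]] [[-0.644, -0.765, -0.001, 408.888], [0.325, -0.275, 0.905, -212.741], [-0.692, 0.583, 0.426, -889.177], [0.0, 0.0, 0.0, 1.0]]
index_knob 0.47 246 229 [535. 155.  43.] [468. 206.  86.]
knob_grip 0.66 251 223 [491. 177.  81.] [484. 182.  86.]
lock_screw 0.75 205 228 [514. 273.  94.] [532. 262.  84.]
lock_screw 0.57 261 209 [543. 108.  75.] [528. 121.  84.]
sc
[... 482 characters left out ...]
0, 275.0], [0.0, 411.3, 207.1], [0.0, 0.0, 1.0]] [[-0.004, -1.0, -0.018, 114.919], [0.995, -0.006, 0.095, -534.563], [-0.095, -0.018, 0.995, -1060.607], [0.0, 0.0, 0.0, 1.0]]
index_knob 0.41 265 207 [535. 138.  41.] [531. 136.  86.]
knob_grip 0.64 250 217 [504. 175.  89.] [504. 175.  86.]
lock_screw 0.55 276 206 [535. 108.  66.] [534. 108.  84.]
screw_grip 0.42 276 203 [541. 108.  83.] [541. 108.  84.]
post_grip 0.76 264 205 [539. 140.  39.] [532. 137. 102.]
vial_red_mid 0.58 237 200 [547. 205. 104.] [550. 208.  74.]
vial_violet_mid 0.4 253 219 [501. 166.  85.] [501. 167.  74.]
beaker_mid 0.82 380 247 [ 429. -160.   29.] [ 429. -148.   81.]
gate 0.97 240 192 [572. 203.  56.] [553. 188. 202.]
```

Run:
```python
from h import *
a=cv2.imread("pics/scene0.png");b=cv2.imread("pics/top0.png")
cv2.imwrite("pics/s1.png",cv2.resize(a[130:310,120:420],(800,480),interpolation=3))
cv2.imwrite("pics/t1.png",cv2.resize(b[130:280,190:420],(800,522),interpolation=3))
```

```text
(no output)
```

View pics/s1.png

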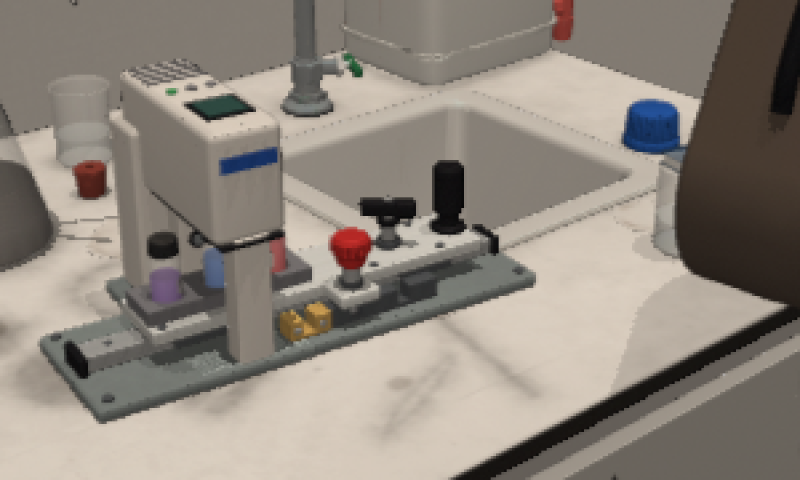

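View pics/t1.png

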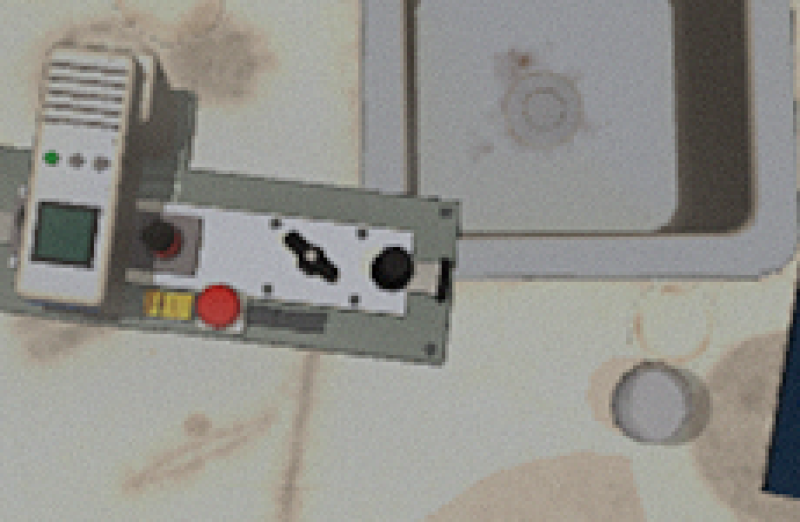

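The slide runs from the post, top crop (393,268), past the screw bar (311,257) and red knob (219,306) to the white gate (75,180). The beaker at (655,400) is well clear. In the scene crop the knob is at (350,248), the bar at (388,210) and the post at (448,190). The networks' knob position is good, but their post position is wrong.

```bash
cat > m.py <<'E'
from h import *
def seg(n,mask_fn,box):
    c=cam(n); P=cloud(c); x0,x1,y0,y1=box
    im=c["color"].astype(int); m=np.zeros((420,560),bool); m[y0:y1,x0:x1]=mask_fn(im)[y0:y1,x0:x1]
    k,l,st,ce=cv2.connectedComponentsWithStats(m.astype(np.uint8)); i=1+np.argmax(st[1:,4]); m=l==i
    return c,P,m,ce[i]
red=lambda im:(im[...,0]>120)&(im[...,1]<70)
blk=lambda im:im.max(-1)<60
E
python3 - <<'E'
from m import *
pts={}
for nm,f,z,bt,bs in(("knob",red,84,(240,266,205,230),(240,265,210,236)),("screw",blk,84,(268,290,193,214),(254,278,200,218)),("post",blk,100,(293,313,197,217),(280,296,187,213))):
    for n,b in(("top",bt),("scene",bs)):
        c,P,m,ce=seg(n,f,b); q=P[m]
        print(nm,n,m.sum(),ce.round(1),"plane",px2w(c,*ce,z).round(1),"med",np.median(q,0).round(1),"z95",np.percentile(q[:,2],[5,50,95]).round(1))
        if n=="top": pts[nm]=px2w(c,*ce,z)
        if nm=="screw":
            g=np.array([px2w(c,u,v,84)[:2] for v,u in zip(*np.nonzero(m))]); w,V=np.linalg.eigh(np.cov(g.T)); print("bar dir",V[:,1],np.degrees(np.arctan2(V[1,1],V[0,1])),2*np.sqrt(3*w))
            if n=="scene":
                pass
d=pts["screw"]-pts["post"];print("slide",d,np.hypot(*d[:2]),np.degrees(np.arctan2(d[1],d[0])), pts["knob"]-pts["screw"])
# hood top via depth, blocks
c=cam("top");P=cloud(c)
m=(P[...,2]>190)&(P[...,2]<215)&(P[...,1]>100); q=P[m][:,:2].astype(np.float32); print("hood",m.sum(),cv2.minAreaRect(q),np.median(P[m][:,2]))
# carriage/rail plate edges direction: base plate & carriage
m=(P[...,2]>38)&(P[...,2]<46)&(P[...,0]>480)&(P[...,0]<600)&(P[...,1]>0)&(c["color"].min(-1)>150); print("carr",m.sum(),cv2.minAreaRect(P[m][:,:2].astype(np.float32)))
c2=cam("scene");
for n,cc in(("top",c),("scene",c2)):
    im=cc["color"].astype(int); m=(im[...,0]>140)&(im[...,2]<80)&(im[...,1]>80); q=cloud(cc)[m]; print("brass",n,m.sum(),q.mean(0).round(1))
E
```

```text
knob top 102 [252.1 217.4] plane [504.1 168.5  84. ] med [504.7 168.5  85.7] z95 [82.5 85.7 89. ]
knob scene 94 [251.  219.9] plane [499.1 170.   84. ] med [497.  172.2  85.6] z95 [78.8 85.6 88. ]
screw top 85 [279.1 203.8] plane [537.8 100.7  84. ] med [536.2 101.1  83.1] z95 [44.6 83.1 87.5]
bar dir [0.68765401 0.72603854] 46.55531056343091 [15.5435375  43.55562492]
screw scene 157 [265.8 208.4] plane [522.6 110.9  84. ] med [533.7 101.1  77.3] z95 [65.6 77.3 85.1]
bar dir [-0.70417098  0.71003044] 134.76260798644932 [41.66852737 45.52800078]
post top 115 [302.5 206.8] plane [528.5  43.2 100. ] med [529.1  42.8 100.6] z95 [ 45.7 100.6 104.4]
post scene 228 [287.9 201.2] plane [493.4  73.1 100. ] med [524.   45.9  80.7] z95 [ 55.1  80.7 102. ]
slide [  9.29758765  57.46648019 -16.        ] 58.21375681117013 80.80966825801475 [-33.67633998  67.74448828   0.        ]
hood 2273 ((553.7039184570312, 344.92742919921875), (1004.2166748046875, 323.24713134765625), 25.828842163085938) 202.44102236114145
carr 1038 ((535.6636352539062, 177.78598022460938), (296.3760986328125, 87.45127868652344), 83.09794616699219)
brass top 220 [467.9 525.3  38.4]
brass scene 501 [469.9 587.9  45.3]
```

```bash
cat > plan.py <<'E'
from h import *
import sys
TH=np.radians(82.7); E=np.array([np.cos(TH),np.sin(TH)]); L=np.array([-np.sin(TH),np.cos(TH)]) # along slide, robot side
def rows(wps,hand,start=None,r=0.5,step=60,turn=10.5):
    """wps: (x,y,z,yaw_deg[,n]) -> rows in tool axes"""
    s=env.state(); p=np.array(s["eef_pos"],float); yaw=np.degrees(s["tcp_rot"][2]); out=[]
    if start is not None: p=np.array(start[:3],float);yaw=start[3]
    for w in wps:
        t=np.array(w[:3],float); dy=(w[3]-yaw+180)%360-180
        n=w[4] if len(w)>4 else max(1,int(np.ceil(max(np.linalg.norm(t-p)/step,abs(dy)/turn))))
        p0,y0=p.copy(),yaw
        for i in range(1,n+1):
            q=p0+(t-p0)*i/n; d=q-p; a=np.radians(yaw); c,s_=np.cos(a),np.sin(a)
            v=np.array([c*d[0]+s_*d[1], s_*d[0]-c*d[1], -d[2]]); v=np.round(v/r)*r
            wz=np.round(-(y0+dy*i/n-yaw)/r)*r
            out.append([0,0,float(wz),*map(float,v+0),hand])
            p=p+np.array([c*v[0]+s_*v[1], s_*v[0]-c*v[1], -v[2]]); yaw-=wz
    for i in range(0,len(out),10): print(str(out[i:i+10]).replace(".0,",",").replace("-0,","0,"))
    print("end",p.round(1),round(yaw,1))
E
python3 - <<'E'
from plan import *
s=env.state()["eef_pos"]
rows([(400,-380,290,30),(520,-100,270,46.5),(537.5,100.7,220,46.5)],60)
E
```

```text
[[0, 0, -2.5, 52.5, -28, 0.5, 60], [0, 0, -2.5, 53.5, -25.5, 0.5, 60], [0, 0, -2, 54.5, -23, 0.5, 60], [0, 0, -2.5, 55.5, -21.5, 0.5, 60], [0, 0, -2.5, 56.5, -19, 0.5, 60], [0, 0, -2.5, 40.5, -30.5, 3.5, 60], [0, 0, -3, 42, -28.5, 3, 60], [0, 0, -2.5, 43.5, -26, 3.5, 60], [0, 0, -3, 44.5, -24.5, 3, 60], [0, 0, -2.5, 46, -22, 3.5, 60]]
[[0, 0, -3, 46.5, -20, 3.5, 60], [0, 0, 0, 39.5, -31.5, 12.5, 60], [0, 0, 0, 39.5, -31, 12.5, 60], [0, 0, 0, 39.5, -31.5, 12.5, 60], [0, 0, 0, 39.5, -31, 12.5, 60]]
end [537.8 100.6 219.8] 46.6
```

{"fn": "jog_arm", "kwargs": {
  "motion": [
    [0,0,-2.5,52.5,-28,0.5,60],
    [0,0,-2.5,53.5,-25.5,0.5,60],
    [0,0,-2,54.5,-23,0.5,60],
    [0,0,-2.5,55.5,-21.5,0.5,60],
    [0,0,-2.5,56.5,-19,0.5,60],
    [0,0,-2.5,40.5,-30.5,3.5,60],
    [0,0,-3,42,-28.5,3,60],
    [0,0,-2.5,43.5,-26,3.5,60],
    [0,0,-3,44.5,-24.5,3,60],
    [0,0,-2.5,46,-22,3.5,60]
  ]
}}

```text
t: 2.75
eef_pos: [500.7, -145.0, 273.3]
tcp_rot: [3.141, -0.0, 0.762]
ft_force: [1.0, 0.1, 0.2]
opening: 0.63
grip_force: 0.0
```

{"fn": "jog_arm", "kwargs": {
  "motion": [
    [0,0,-3,46.5,-20,3.5,30],
    [0,0,0,39.5,-31.5,12.5,30],
    [0,0,0,39.5,-31,12.5,30],
    [0,0,0,39.5,-31.5,12.5,30],
    [0,0,0,39.5,-31,12.5,30],
    [0,0,0,0,0,0,30],
    [0,0,0,0,0,0,30]
  ]
}}

```text
t: 3.62
eef_pos: [537.8, 100.5, 219.8]
tcp_rot: [3.141, 0.0, 0.814]
ft_force: [-0.0, -1.0, 0.5]
opening: 0.316
grip_force: 0.0
```

Run:
```python
from plan import *
s=env.state();print(s["t"],s["eef_pos"],np.degrees(s["tcp_rot"]),s["opening"],s["ft_force"])
a=cam("scene")["color"][...,::-1]
cv2.imwrite("pics/s2.png",cv2.resize(a[60:300,150:390],(600,600),interpolation=3))
```

```text
3.625 [537.78316942 100.45017109 219.81478772] [1.79986861e+02 4.59040480e-03 4.66283365e+01] 0.31569969142060467 [-0.0280631  -1.04417311  0.49240277]
```

View pics/s2.png

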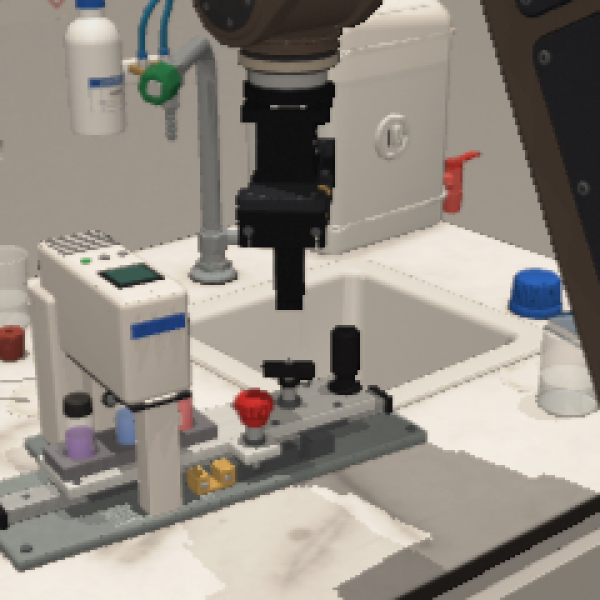

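The gripper at (285,300) stands right above the bar at (290,370), lined up with it. Next I lower it, set the fingers as a fork and turn the screw.

{"fn": "jog_arm", "kwargs": {
  "motion": [
    [0,0,0,0,0,30,30],
    [0,0,0,0,0,30,30],
    [0,0,0,0,0,15,30],
    [0,0,0,0,0,10,30],
    [0,0,0,0,0,0,14],
    [0,0,0,0,0,0,14],
    [0,0,0,0,0,0,14]
  ]
}}

```text
t: 4.55
eef_pos: [539.9, 98.9, 134.8]
tcp_rot: [3.137, -0.002, 0.813]
ft_force: [12.3, -16.8, -19.0]
opening: 0.195
grip_force: 30.0
```

{"fn": "jog_arm", "kwargs": {
  "motion": [
    [0,0,-5,0,0,0,14],
    [0,0,-8,0,0,0,14],
    [0,0,-8,0,0,0,14]
  ]
}}

```text
t: 4.92
eef_pos: [540.3, 98.9, 134.9]
tcp_rot: [3.136, -0.001, 1.184]
ft_force: [16.0, -15.0, -21.6]
opening: 0.198
grip_force: 30.0
```

Run:
```python
from plan import *
s=env.state();print(s["moment"],s["ft_force"])
a=cam("scene")["color"][...,::-1]
b=cam("top")["color"][...,::-1]
cv2.imwrite("pics/s3.png",np.hstack([cv2.resize(a[160:240,215:315],(400,320),interpolation=3),cv2.resize(b[165:245,225:325],(400,320),interpolation=3)]))
```

```text
[-2.56845567 -2.6419071  -0.20078812] [ 16.01638939 -14.97773264 -21.604001  ]
```

View pics/s3.png

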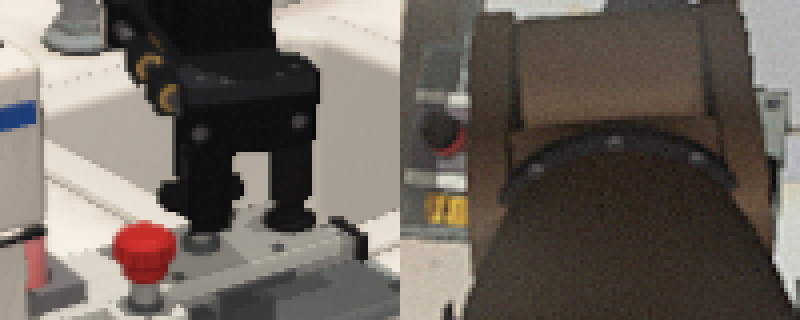

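The bar is held and has turned with the tool: its near end, (165,190), has dropped a little. I'll ease the sideways force and keep turning.

{"fn": "jog_arm", "kwargs": {
  "motion": [
    [0,0,0,-1,2.5,0,14],
    [0,0,-5,0,0,0,14]
  ]
}}

```text
t: 5.28
eef_pos: [540.9, 98.3, 134.8]
tcp_rot: [3.139, -0.001, 1.268]
ft_force: [8.4, -3.7, -15.2]
opening: 0.193
grip_force: 30.0
```

{"fn": "jog_arm", "kwargs": {
  "motion": [
    [0,0,-8,0,0.5,1,14],
    [0,0,-8,0,0,0,14],
    [0,0,-8,0,0,0,14],
    [0,0,-8,0,0,0,14],
    [0,0,-8,0,0,0,14],
    [0,0,-6,0,0,0,14],
    [0,0,0,0,0,0,14]
  ]
}}

```text
t: 6.15
eef_pos: [542.0, 98.4, 134.6]
tcp_rot: [3.137, 0.002, 2.071]
ft_force: [9.0, -0.7, -8.0]
opening: 0.193
grip_force: 30.0
```

Run:
```python
from plan import *
s=env.state();print(s["moment"],s["ft_force"],np.degrees(s["tcp_rot"][2]))
```

```text
[-0.31136136 -1.46786801 -0.09546049] [ 9.00276075 -0.66453027 -8.04178847] 118.66307760325972
```

Run:
```python
from plan import *
rows([(542,98.4,134.6,118.7,2),(542,98.4,195,118.7),(500,-110,230,82.7)],40)
```

```text
[[0, 0, 0, 0, 0, 0, 40], [0, 0, 0, 0, 0, 0, 40], [0, 0, 0, 0, 0, -30, 40], [0, 0, 0, 0, 0, -30.5, 40], [0, 0, 9, -40.5, -34, -8.5, 40], [0, 0, 9, -45.5, -27.5, -9, 40], [0, 0, 9, -49.5, -20, -8.5, 40], [0, 0, 9, -52, -12, -9, 40]]
end [ 500.  -110.2  230.1] 82.7
```

{"fn": "jog_arm", "kwargs": {
  "motion": [
    [0,0,0,0,0,0,40],
    [0,0,0,0,0,0,40],
    [0,0,0,0,0,-30,40],
    [0,0,0,0,0,-30.5,40],
    [0,0,9,-40.5,-34,-8.5,40],
    [0,0,9,-45.5,-27.5,-9,40],
    [0,0,9,-49.5,-20,-8.5,40],
    [0,0,9,-52,-12,-9,40]
  ]
}}

```text
t: 7.15
eef_pos: [497.3, -111.4, 230.0]
tcp_rot: [3.141, 0.0, 1.437]
ft_force: [0.4, -0.9, 0.9]
opening: 0.421
grip_force: 0.0
```

```bash
cat > look.py <<'E'
from m import *
import sys
def look(name=None,dy=0):
    du=int(-dy*0.42)
    out={}
    for nm,f,z,b in(("knob",red,86,(235,266,203,232)),("screw",blk,84,(266+du,292+du,191,216)),("post",blk,102,(293+du,315+du,195,219))):
        try:
            c,P,m,ce=seg("top",f,b)
            hz=P[...,2]; m2=m&(hz>z-12); g=np.array([px2w(c,u,v,z)[:2] for v,u in zip(*np.nonzero(m2))]); o=(g.min(0)+g.max(0))/2
            print(nm,m2.sum(),"mean",g.mean(0).round(1),"mid",o.round(1),"depthxy",np.median(P[m2],0).round(1))
            if nm=="screw":
                w,V=np.linalg.eigh(np.cov(g.T)); print("bar deg",(np.degrees(np.arctan2(V[1,1],V[0,1]))%180).round(1),2*np.sqrt(3*w))
        except Exception as e: print(nm,e)
    if name: cv2.imwrite(f"pics/{name}.png",cv2.resize(c["color"][160:250,200:335,::-1],(800,533),interpolation=3))
E
python3 -c "
from look import *; look('t4')"
```

```text
knob 79 mean [506.1 168.3] mid [503.7 169.8] depthxy [507.3 168.4  86.6]
screw 66 mean [538.8 102.2] mid [539.9 102.3] depthxy [537.5 102.4  84. ]
bar deg 119.8 [11.96682474 45.99444487]
post 86 mean [530.6  43.9] mid [530.2  44.4] depthxy [530.3  44.4 101.9]
```

View pics/t4.png

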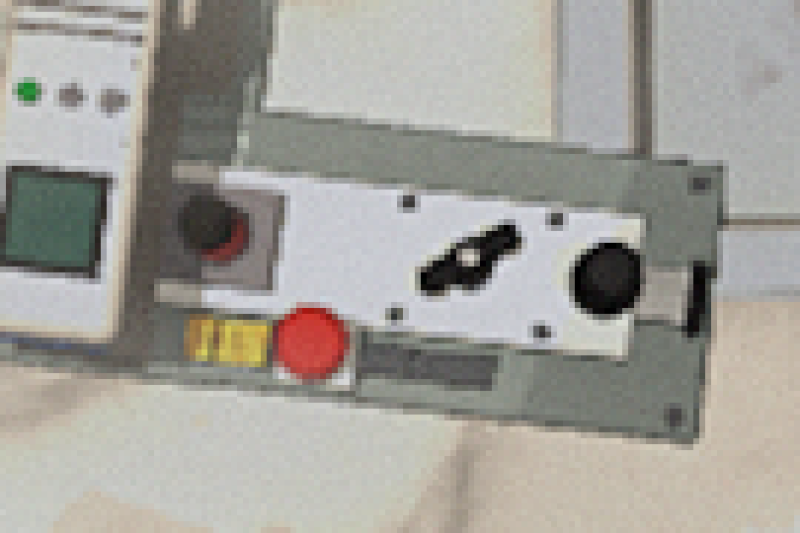

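The bar now stands at about 120 degrees, so it has turned some 1.28 rad and is loosened. In this crop the hub is at (470,257), the knob at (310,343) and the post at (607,277). The knob is next.

Run:
```python
from plan import *
rows([(507,167,230,82.7),(507,167,150,82.7),(507,167,135,82.7,2)],60)
```

```text
[[0, 0, 0, 55.5, -5.5, 0, 60], [0, 0, 0, 55.5, -5.5, 0, 60], [0, 0, 0, 55.5, -5.5, 0, 60], [0, 0, -0.5, 55.5, -5.5, 0, 60], [0, 0, 0, 55.5, -5, 0, 60], [0, 0, 0, 0, 0, 40, 60], [0, 0, 0, 0, 0, 40, 60], [0, 0, 0, 0, 0, 7.5, 60], [0, 0, 0, 0, 0, 7.5, 60]]
end [507.1 166.8 134.9] 82.9
```

{"fn": "jog_arm", "kwargs": {
  "motion": [
    [0,0,0,55.5,-5.5,0,60],
    [0,0,0,55.5,-5.5,0,60],
    [0,0,0,55.5,-5.5,0,60],
    [0,0,-0.5,55.5,-5.5,0,60],
    [0,0,0,55.5,-5,0,60],
    [0,0,0,0,0,0,60],
    [0,0,0,0,0,40,60],
    [0,0,0,0,0,40,60],
    [0,0,0,0,0,7.5,60],
    [0,0,0,0,0,7.5,60]
  ]
}}

```text
t: 8.55
eef_pos: [506.7, 168.8, 134.7]
tcp_rot: [3.141, -0.0, 1.451]
ft_force: [-0.6, 0.0, 0.1]
opening: 0.631
grip_force: 0.0
```

{"fn": "jog_arm", "kwargs": {
  "motion": [
    [0,0,0,0,0,0,30],
    [0,0,0,0,0,0,28],
    [0,0,0,0,0,0,24],
    [0,0,0,0,0,0,24]
  ]
}}

```text
t: 9.05
eef_pos: [506.4, 168.8, 134.8]
tcp_rot: [3.141, -0.0, 1.45]
ft_force: [-2.3, 0.3, 6.2]
opening: 0.323
grip_force: 30.0
```

{"fn": "jog_arm", "kwargs": {
  "motion": [
    [0,0,0,0,0,-4,24],
    [0,0,0,0,0,-4,24],
    [0,0,0,0,0,-3,24],
    [0,0,0,0,0,-2,24],
    [0,0,0,0,0,0,24],
    [0,0,0,0,0,0,24]
  ]
}}

```text
t: 9.8
eef_pos: [506.3, 168.7, 147.0]
tcp_rot: [-3.141, 0.0, 1.45]
ft_force: [0.8, 1.8, -14.1]
opening: 0.324
grip_force: 30.0
```

{"fn": "jog_arm", "kwargs": {
  "motion": [
    [0,0,0,3,0,0,24],
    [0,0,0,3,0,0,24],
    [0,0,0,3,0,0,24],
    [0,0,0,3,0,0,24],
    [0,0,0,0,0,0,24],
    [0,0,0,0,0,0,24]
  ]
}}

```text
t: 10.55
eef_pos: [507.8, 180.8, 147.2]
tcp_rot: [3.142, -0.0, 1.45]
ft_force: [-0.5, 0.9, -13.4]
opening: 0.327
grip_force: 30.0
```

Run:
```python
from plan import *
rows([(507.8,180.8,147.2,83.1,3),(507.8,180.8,230,83.1)],55)
rows([(529,15,225,82.7),(529,15,143,82.7)],0,start=(507.8,180.8,230,83.1))
```

```text
[[0, 0, 0, 0, 0, 0, 55], [0, 0, 0, 0, 0, 0, 55], [0, 0, 0, 0, 0, 0, 55], [0, 0, 0, 0, 0, -41.5, 55], [0, 0, 0, 0, 0, -41.5, 55]]
end [507.8 180.8 230.2] 83.1
[[0, 0, 0, -54, 13.5, 1.5, 0], [0, 0, 0.5, -54, 14, 2, 0], [0, 0, 0, -54, 14, 1.5, 0], [0, 0, 0, 0, 0, 41, 0], [0, 0, 0, 0, 0, 41, 0]]
end [529.1  14.9 143. ] 82.6
```

{"fn": "jog_arm", "kwargs": {
  "motion": [
    [0,0,0,0,0,0,55],
    [0,0,0,0,0,0,55],
    [0,0,0,0,0,0,55],
    [0,0,0,0,0,-41.5,55],
    [0,0,0,0,0,-41.5,55]
  ]
}}

```text
t: 11.18
eef_pos: [507.9, 180.6, 231.3]
tcp_rot: [-3.141, 0.0, 1.45]
ft_force: [0.3, 0.1, 0.0]
opening: 0.577
grip_force: 0.0
```

{"fn": "jog_arm", "kwargs": {
  "motion": [
    [0,0,0,-54,13.5,1.5,0],
    [0,0,0.5,-54,14,2,0],
    [0,0,0,-54,14,1.5,0],
    [0,0,0,0,0,0,0],
    [0,0,0,0,0,41,0],
    [0,0,0,0,0,41,0],
    [0,0,0,0,0,0,0]
  ]
}}

```text
t: 12.05
eef_pos: [528.3, 15.4, 141.6]
tcp_rot: [-3.137, 0.0, 1.442]
ft_force: [0.7, 0.6, 1.0]
opening: 0.006
grip_force: 0.0
```

Run:
```python
from m import *
s=env.state();print(s["t"],s["eef_pos"],s["ft_force"])
c,P,m,ce=seg("scene",red,(225,265,205,240)); print(ce,np.median(P[m],0),P[m][:,2].max())
a=c["color"][...,::-1]
cv2.imwrite("pics/s5.png",cv2.resize(a[150:270,170:320],(750,600),interpolation=3))
```

```text
12.05 [528.25945193  15.43936708 141.56556961] [0.67170347 0.59337913 1.01363665]
[245.63522013 219.28930818] [497.09782439 185.17552262  92.3105138 ] 571.5937912946545
```

View pics/s5.png

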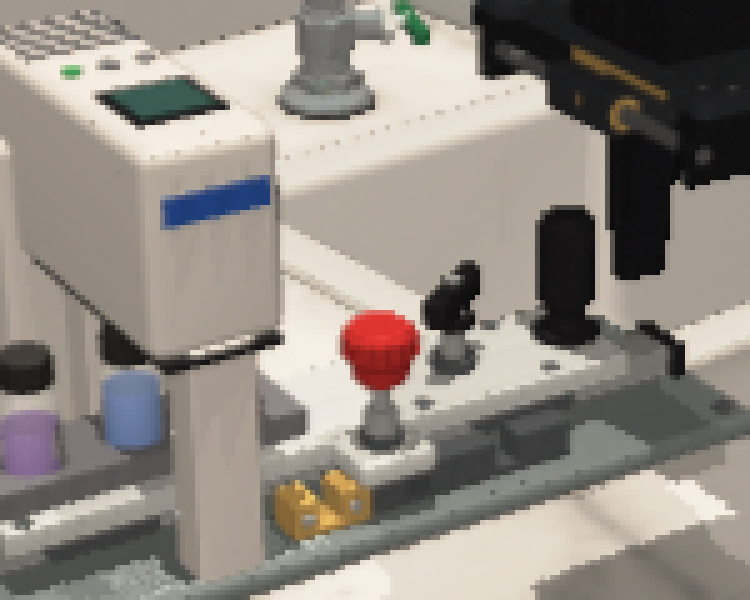

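The knob at (380,345) is up, with the pin resting on the bar. The closed fingers at (640,220) are behind the post at (565,270). I push on from here.

{"fn": "jog_arm", "kwargs": {
  "motion": [
    [0,0,0,4,0,0,0],
    [0,0,0,4,0,0,0],
    [0,0,0,3,0,0,0],
    [0,0,0,2,0,0,0],
    [0,0,0,2,0,0,0]
  ]
}}

```text
t: 12.72
eef_pos: [531.1, 29.6, 143.5]
tcp_rot: [3.141, 0.0, 1.442]
ft_force: [-1.0, -2.8, 2.7]
opening: 0.007
grip_force: 1.6
```

{"fn": "jog_arm", "kwargs": {
  "motion": [
    [0,0,0,2,0,0,0],
    [0,0,0,2,0,0,0],
    [0,0,0,2,0,0,0],
    [0,0,0,2,0,0,0]
  ]
}}

```text
t: 13.22
eef_pos: [532.2, 37.5, 143.3]
tcp_rot: [3.141, 0.0, 1.442]
ft_force: [1.1, -5.3, 2.8]
opening: 0.005
grip_force: 3.0
```

{"fn": "jog_arm", "kwargs": {
  "motion": [
    [0,0,0,2,0,0,0],
    [0,0,0,2,0,0,0],
    [0,0,0,2,0,0,0],
    [0,0,0,2,0,0,0]
  ]
}}

```text
t: 13.72
eef_pos: [533.2, 45.3, 143.3]
tcp_rot: [3.141, 0.0, 1.442]
ft_force: [0.1, -9.2, 3.2]
opening: 0.005
grip_force: 4.2
```

```bash
cat > k.py <<'E'
from m import *
s=env.state();print(s["t"],s["eef_pos"].round(1),s["ft_force"].round(1))
for n,b in(("top",(225,266,200,230)),("scene",(215,265,205,245))):
    c,P,m,ce=seg(n,red,b); q=P[m]; q=q[q[:,2]<120]; print(n,m.sum(),ce.round(1),np.median(q,0).round(1),np.percentile(q[:,2],95).round(1))
E
python3 k.py
```

```text
13.725 [533.2  45.3 143.3] [ 0.1 -9.2  3.2]
top 76 [240.6 214.5] [511.8 194.9  96.7] 99.8
scene 166 [238.2 221.3] [499.7 202.6  92.5] 98.1
```

{"fn": "jog_arm", "kwargs": {
  "motion": [
    [0,0,0,2,0,0,0],
    [0,0,0,2,0,0,0],
    [0,0,0,2,0,0,0],
    [0,0,0,2,0,0,0]
  ]
}}

```text
t: 14.32
eef_pos: [534.3, 53.2, 143.3]
tcp_rot: [3.141, 0.0, 1.442]
ft_force: [0.2, -6.3, 2.8]
opening: 0.008
grip_force: 3.2
```

{"fn": "jog_arm", "kwargs": {
  "motion": [
    [0,0,0,1,0,0,0],
    [0,0,0,1,0,0,0]
  ]
}}

```text
t: 14.58
eef_pos: [534.5, 55.3, 143.2]
tcp_rot: [3.141, 0.0, 1.442]
ft_force: [-0.1, -7.5, 2.6]
opening: 0.002
grip_force: 3.6
```

{"fn": "jog_arm", "kwargs": {
  "motion": [
    [0,0,0,1,0,0,0],
    [0,0,0,1,0,0,0]
  ]
}}

```text
t: 14.82
eef_pos: [534.7, 57.6, 143.1]
tcp_rot: [3.142, -0.0, 1.441]
ft_force: [1.3, -0.9, 0.2]
opening: 0.008
grip_force: 0.9
```

```bash
python3 k.py
```

```text
14.825 [534.7  57.6 143.1] [ 1.3 -0.9  0.2]
top 61 [235.9 213.7] [515.1 208.4  86.2] 89.6
scene 164 [233.  227.5] [501.6 214.6  81.9] 87.0
```

The knob has dropped back to its starting height and the force is gone, so the pin is home at about +40.5 mm. I back off and go round to the far side of the screw bar's rear end to push it tight.

Run:
```python
from plan import *
S=np.array([545,141.])
s=env.state()["eef_pos"]
def P(a,l,z): return (*(S+a*E+l*L),z,82.7)
rows([(s[0]-1,s[1]-8,143,82.7),(s[0]-1,s[1]-8,205,82.7),P(-22,-45,205)],0)
```

```text
[[0, 0, 0, -8, 0, 0, 0], [0, 0, 0, 0, 0, -31, 0], [0, 0, 0, 0, 0, -31, 0], [0, 0, 0, 35, 22.5, 0, 0], [0, 0, 0, 35, 22, 0, 0]]
end [586.7 113.4 205.1] 82.6
```

{"fn": "jog_arm", "kwargs": {
  "motion": [
    [0,0,0,-8,0,0,0],
    [0,0,0,0,0,-31,0],
    [0,0,0,0,0,-31,0],
    [0,0,0,35,22.5,0,0],
    [0,0,0,35,22,0,0],
    [0,0,0,0,0,0,0],
    [0,0,0,0,0,0,0]
  ]
}}

```text
t: 15.8
eef_pos: [586.2, 112.7, 204.8]
tcp_rot: [-3.14, 0.0, 1.442]
ft_force: [-0.7, -1.0, 0.1]
opening: 0.0
grip_force: 0.0
```

{"fn": "jog_arm", "kwargs": {
  "motion": [
    [0,0,0,0,0,32,0],
    [0,0,0,0,0,32,0],
    [0,0,0,0,0,0,0]
  ]
}}

```text
t: 16.18
eef_pos: [585.5, 112.1, 139.6]
tcp_rot: [-3.137, 0.001, 1.441]
ft_force: [-0.4, -0.2, 0.1]
opening: 0.006
grip_force: 0.0
```

Run:
```python
from m import *
s=env.state();print(s["t"],s["eef_pos"].round(1),s["ft_force"].round(1))
a=cam("scene")["color"][...,::-1]
cv2.imwrite("pics/s6.png",cv2.resize(a[150:270,170:320],(750,600),interpolation=3))
```

```text
16.175 [585.5 112.1 139.6] [-0.4 -0.2  0.1]
```

View pics/s6.png

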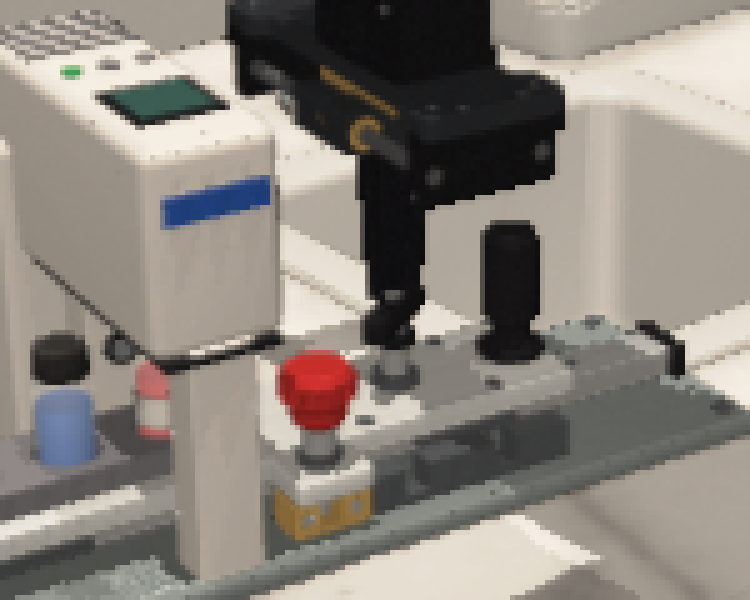

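The knob, at (318,390), is seated over the brass block. The fingers stand behind the bar at (395,310), on its far side. I push towards the robot.

{"fn": "jog_arm", "kwargs": {
  "motion": [
    [0,0,0,0,-4,0,0],
    [0,0,0,0,-4,0,0],
    [0,0,0,0,-4,0,0],
    [0,0,0,0,-3,0,0],
    [0,0,0,0,-3,0,0]
  ]
}}

```text
t: 16.85
eef_pos: [569.6, 115.5, 141.6]
tcp_rot: [3.139, -0.0, 1.442]
ft_force: [9.4, -2.0, -1.6]
opening: 0.007
grip_force: 4.6
```

{"fn": "jog_arm", "kwargs": {
  "motion": [
    [0,0,0,-1,-3,0,0],
    [0,0,0,-1,-3,0,0],
    [0,0,0,-1,-2,0,0]
  ]
}}

```text
t: 17.23
eef_pos: [562.6, 112.9, 141.7]
tcp_rot: [3.136, -0.0, 1.442]
ft_force: [10.6, -6.7, -3.5]
opening: 0.004
grip_force: 5.3
```

{"fn": "jog_arm", "kwargs": {
  "motion": [
    [0,0,0,-1,-2,0,0],
    [0,0,0,-1,-2,0,0],
    [0,0,0,0,-2,0,0]
  ]
}}

```text
t: 17.6
eef_pos: [556.2, 111.5, 141.8]
tcp_rot: [3.136, 0.0, 1.441]
ft_force: [8.7, -8.7, -0.7]
opening: 0.005
grip_force: 4.9
```

{"fn": "jog_arm", "kwargs": {
  "motion": [
    [0,0,0,0,-2,0,0],
    [0,0,0,0,-1,0,0]
  ]
}}

```text
t: 17.85
eef_pos: [553.3, 111.8, 141.9]
tcp_rot: [3.136, 0.0, 1.442]
ft_force: [8.5, -9.0, 0.9]
opening: 0.003
grip_force: 5.3
```

{"fn": "jog_arm", "kwargs": {
  "motion": [
    [0,0,0,0,-1,0,0],
    [0,0,0,0,-1,0,0]
  ]
}}

```text
t: 18.1
eef_pos: [551.3, 112.0, 141.9]
tcp_rot: [3.136, 0.0, 1.442]
ft_force: [8.2, -9.8, -0.5]
opening: 0.007
grip_force: 5.6
```

{"fn": "jog_arm", "kwargs": {
  "motion": [
    [0,0,0,0,-1,0,0],
    [0,0,0,0,-1,0,0]
  ]
}}

```text
t: 18.35
eef_pos: [549.2, 112.2, 141.8]
tcp_rot: [3.137, 0.0, 1.442]
ft_force: [7.8, -9.3, 0.6]
opening: 0.003
grip_force: 5.6
```

{"fn": "jog_arm", "kwargs": {
  "motion": [
    [0,0,0,0,-1,0,0],
    [0,0,0,0,-1,0,0]
  ]
}}

```text
t: 18.6
eef_pos: [547.1, 112.6, 141.8]
tcp_rot: [3.137, 0.0, 1.442]
ft_force: [7.9, -8.4, 1.1]
opening: 0.004
grip_force: 5.4
```

{"fn": "jog_arm", "kwargs": {
  "motion": [
    [0,0,0,0,-1,0,0],
    [0,0,0,0,-1,0,0]
  ]
}}

```text
t: 18.85
eef_pos: [545.2, 113.0, 141.8]
tcp_rot: [3.137, -0.0, 1.441]
ft_force: [7.8, -6.5, -0.6]
opening: 0.003
grip_force: 5.1
```

{"fn": "jog_arm", "kwargs": {
  "motion": [
    [0,0,0,0,-1,0,0],
    [0,0,0,0,-0.5,0,0]
  ]
}}

```text
t: 19.1
eef_pos: [543.8, 113.4, 141.8]
tcp_rot: [3.136, -0.0, 1.441]
ft_force: [7.6, -4.8, 0.5]
opening: 0.006
grip_force: 4.8
```

{"fn": "jog_arm", "kwargs": {
  "motion": [
    [0,0,0,0,-1,0,0],
    [0,0,0,0,-1,0,0]
  ]
}}

```text
t: 19.35
eef_pos: [542.7, 113.7, 142.0]
tcp_rot: [3.134, -0.001, 1.441]
ft_force: [15.8, -5.4, -3.3]
opening: 0.007
grip_force: 7.0
```

{"fn": "jog_arm", "kwargs": {
  "motion": [
    [0,0,0,0,-1,0,0],
    [0,0,0,0,-0.5,0,0]
  ]
}}

```text
t: 19.6
eef_pos: [542.3, 113.8, 142.1]
tcp_rot: [3.131, -0.001, 1.441]
ft_force: [19.5, -6.7, -6.2]
opening: 0.006
grip_force: 8.7
```

Run:
```python
from m import *
s=env.state();print(s["t"],s["eef_pos"].round(1),s["ft_force"].round(1))
a=cam("scene")["color"][...,::-1]
b=cam("top")["color"][...,::-1]
cv2.imwrite("pics/s7.png",np.hstack([cv2.resize(a[170:240,200:300],(400,280),interpolation=3),cv2.resize(b[165:235,210:310],(400,280),interpolation=3)]))
```

```text
19.6 [542.3 113.8 142.1] [19.5 -6.7 -6.2]
```

View pics/s7.png

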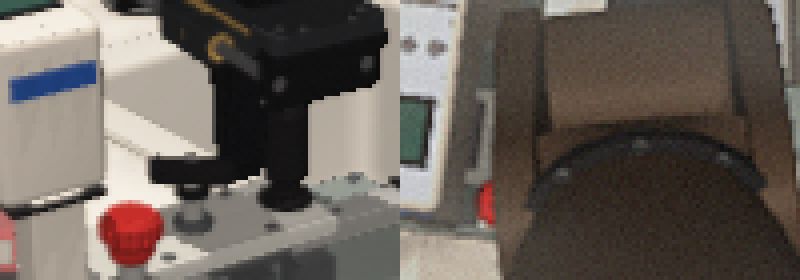

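The bar is level in the image again, as at the start, and the force has climbed, so the stop is reached. I back off, lift and check.

{"fn": "jog_arm", "kwargs": {
  "motion": [
    [0,0,0,0,8,0,0],
    [0,0,0,0,12,0,0],
    [0,0,0,0,0,-40,0],
    [0,0,0,0,0,-40,0],
    [0,0,0,-50,0,0,0],
    [0,0,0,-50,0,0,0],
    [0,0,0,-50,0,0,0],
    [0,0,0,-50,0,0,0],
    [0,0,0,0,0,0,0]
  ]
}}

```text
t: 20.82
eef_pos: [532.5, -89.3, 221.1]
tcp_rot: [-3.141, 0.0, 1.438]
ft_force: [0.4, 0.4, -0.6]
opening: 0.004
grip_force: 0.0
```

```bash
python3 k.py; python3 -c "
from look import *; look('t8',40)"
```

```text
20.825 [532.5 -89.3 221.1] [ 0.4  0.4 -0.6]
top 40 [235.4 212.7] [517.7 209.7  85.3] 89.4
scene 167 [232.3 227.7] [501.7 215.5  81.9] 87.2
knob 18 mean [514.3 203.4] mid [512.7 204.8] depthxy [516.3 201.4  84.3]
screw 60 mean [543.6 145.4] mid [545.2 144.9] depthxy [540.4 146.1  83.4]
bar deg 44.6 [10.77186443 47.71625704]
post 85 mean [536.1  86.9] mid [535.4  87.4] depthxy [535.4  86.2 101.8]
```

View pics/t8.png

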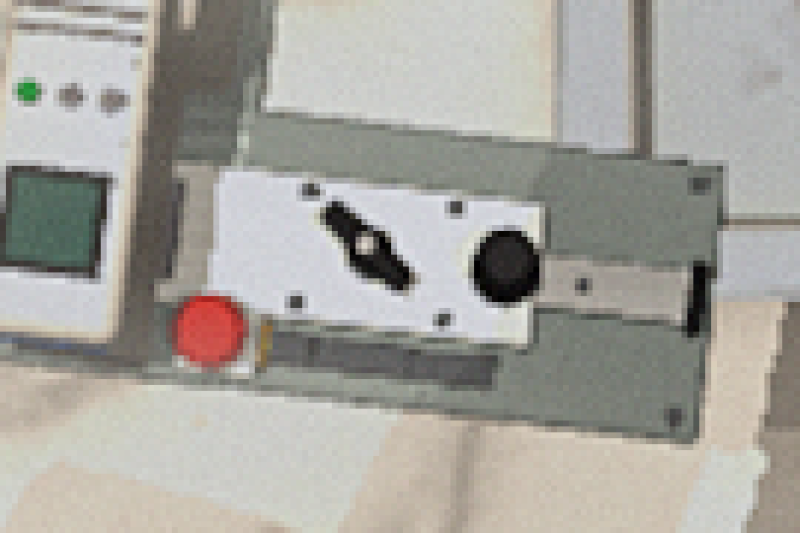

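The carriage has moved about 43 mm. The bar, at (367,245), is back at its tight angle and the knob, at (210,330), is down at its starting height.

```bash
python3 -c "
from h import *; print(env.job_done())"
```

```text
the job is handed in; nothing more can be done
None
```

The job is handed in, with no verdict returned: by the cameras the carriage is about 43 mm nearer the gate, the plunger is down in the notch and the lock screw is tight at its stop; I saw no vial or beaker disturbed, but did not check them in a final picture.

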